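Clamp the engine cover in the bench fixture

ROBOT

A 6-joint arm with a two-finger parallel gripper is mounted at the origin on the work surface. World frame = base frame: x ahead of the robot, y to its left, z up, the work surface at z = 0. Lengths are in m, angles in rad, forces in N, time in s.
With the tool pointing down it reaches from about 0.35 to 0.975 m from the base axis. Payload 4.9 kg.
Tool frame: the origin (TCP) lies between the finger pads; the fingertips stand 25 mm ahead of it and the grasp point (between the pads) lies 6 mm ahead of it (manip.tcp_to_tips is the z of the fingertips in the tool frame, in m); z points along the fingers, y is the line along which they close (so a half turn about z gives the same grasp; the last joint's range is limited). The gripper opens to 85 mm and grips with 20 to 120 N. Pads are 22 mm wide; open, the fingers measure 114 mm over their backs; the gripper's body (76 mm by 85 mm) begins 54 mm behind the grasp point. The pads swing forward as they close: fully open they stand 13 mm farther back than shut.
Start: joints at [1.208, 0.053, 1.613, -0, 1.476, -0.119], TCP at [0.151, 0.607, 0.229] pointing down, gripper open.
Joint ranges: [-3.01, 3.01], [-1.01, 2.22], [0.06, 2.58], [-1.02, 4.17], [0.09, 2.62], [-3.14, 3.14]. Speed limits (rad/s): [2.57, 2.57, 3.14, 3.14, 3.14, 3.14].

INTERFACE

Orientations are given as a unit quaternion [w, x, y, z].
In Python, from plant import manip gives the robot as it stands. The module is installed in compiled form; this text tells all that it offers.
- The arm moves only by the tool arm_command, never from a script. Its argument "moves" is a list of rows, each a list of 3 entries, a list of its own where there are three numbers: the opening, from -1 (shut) to 1 (fully open), then the shift along the tool's x, y, z in units of 0.15 m (1.0 is 0.15 m), then the turn about the tool's z in units of 2 pi rad (1.0 is 2 pi rad). A call has 1 to 20 rows; each row is the pose to reach, as a shift and turn from the pose commanded when the call began, along the tool's axes at that moment, turning the shorter way round; what a row does not reach only later rows make up. A row lasts 1/12 s, in which the tool goes at most 41.7 mm and 7.16 degrees, less where a joint would pass 70% of its speed; a pose out of reach is approached as far as the arm can. A call with a number of a shift or a turn outside -1 to 1 is refused whole. A call with a gripper value outside its range is refused whole. The fingers move at their own pace and stop on an object; the grip force is fixed at half the most. Time passes only in rows, so rows that repeat a pose let the fingers close. It gives the time, the measured TCP pose, the force, the opening and the grip force at its end, in the units of the state.
- manip.state(): the state, without advancing time (a new reading comes with each control period).
- manip.grab_frame(name): name is "side" or "top" or "wrist"; returns a dict with "frame" (420x560x3 uint8, red, green, blue), "fx", "fy", "cx", "cy" (pixels), "k1" (the pictures are not rectified: a ray, as slopes to the right and down, at radius r is drawn at 1 + k1 r^2 times it, then the intrinsics apply), "R" (3x3) and "t" (3): a world point X has camera coordinates R X + t. Camera axes: x right, y down, z forward; pixel columns grow to the right and rows downward; lengths in m; the calibration is good to about 2 mm. A picture is of the moment at which its call begins. There is no depth.
- manip.job_done(): hands the job in; it is judged then, once.
Trained networks look in a picture, given as the dict that the camera call returned (one of the last four; its "shot" number tells which), for a name from the list of things; names that differ only in an ending like _2 or _b are one class to them, and where a whole thing is asked for, a point or a joint stands for the part that bears it (a point fixed in the world has none). Each returns a list of dicts, best first, with "confidence" (0 to 1); they miss things now and then, are a little off and sometimes report something else, mostly with a low value. They report only what shows in the picture. A call takes as long as a camera call. They do not tell look-alikes from the thing itself.
- manip.search_frame(picture, target): "extent" ([left, top, right, bottom] in pixels, round what is visible of it).
The state is a dict: "time": time; "joint_pos": joint angles; "joint_vel": joint speeds; "joint_efforts": joint torques, N m; "tool_pos": TCP position; "tool_rot": TCP orientation; "contact_force": force on the tool from outside, world axes, zero at the start; "ft_torque": the same for the moment, N m; "gripper_width": opening from 0.0 (shut) to 1.0 (fully open); "grasp_force": force on a finger pad.
Only numpy, scipy, OpenCV 4.12 (cv2) and the standard library are available. Lean on these libraries where they do the work, as an engineer would, in place of code of your own. Each camera call takes 0.05 s, during which the arm holds its last target. There are 200 camera calls.

TASK

Clamp the cast cover to the fixture plate: with the back of a finger, swing the clamp strap round until its rubber pad is centred over the round boss on the cover's edge, and then push the raised cam lever fully down so that the pad bears on the boss. Only push the strap and the lever; leave the cover sitting where it is and do not disturb the socket, bearing, wrench and jar around it.

Things in the scene. Friction and masses are not known exactly. Their poses are not given: they have to be found in the camera images.
- fixture: Dark steel fixture plate fixed to the bench, 240 (its x) x 360 (its y) x 12 mm thick. Origin: centre of the underside, on the bench. The clamp post (28 mm diameter) stands at x 0, y -75 mm; the cover sits on the +y half.
- strap_swing (a joint): Swing of the clamp head (strap and lever together) about the vertical post axis. 0: the strap points along the fixture's +y; positive is anticlockwise from above. Range -2.0 to 0.5 rad; starts at -1.7 to -1.0 (strap roughly along the fixture's +x), no stop at the boss. Friction about 0.2 N m; it stays where it is left.
- strap_axis (a point): Point on the post axis, mid-thickness of the strap (z about 58 mm while the lever is raised). The strap is a plain steel bar 26 mm wide, 14 mm thick (z about 51 to 65 mm), reaching 110 mm out from this axis and 20 mm behind it; it points from this axis to the pad.
- pad_tip (a point): Centre of the underside of the round rubber pad (18 mm diameter) below the strap's outer end, 95 mm from the post axis; about 35 mm up with the lever raised (5 mm above the boss). The cam draws strap and pad down by about 8 mm as the lever goes fully down; the pad is sprung (3.5 N/mm) and stops on the boss.
- pad: The sprung rubber pad and its spindle; origin at pad_tip. The spindle, 10 mm diameter, crosses the strap and ends at z 83 mm; its nut on the strap is 20 mm across.
- cam_lever (a joint): Angle of the cam lever above level. 0: fully down (level, its stop); it starts raised at 1.1 to 1.35 rad. Friction about 0.28 N m plus the cam load (about 4 to 8 N at the grip); it stays where it is left.
- lever_axis (a point): Hinge of the cam lever, on the post axis, z 88 mm. The hinge is level and square to the strap; seen from above the lever points away from the strap, in line with it; fully down it lies level. So it is pushed from the strap's side, outwards and down. A fork 32 mm across, 26 mm long, holds it, up to z 100 mm.
- lever_grip (a point): Centre of the lever's black grip, 87.5 mm from lever_axis. The grip is 22 mm wide, 13 mm thick and reaches from 65 to 110 mm from the hinge; the steel arm inside of it is 16 mm wide and 9 mm thick.
- cover: Cast aluminium engine cover, 0.95 kg, loose on the plate: flange 166 (its x) x 116 (its y) x 8 mm, dome 146 x 96 mm reaching 42 mm above the plate, with a round dark filler cap to 50 mm above the plate. Origin: centre of the underside, 12 mm above the bench. A round boss sticks out of its -y side.
- boss_top (a point): Centre of the flat top of the round boss (40 mm diameter), z 30 mm, at the cover's x 0, y -72 mm, height 18 mm. It lies 92 to 98 mm from the post axis.
- socket: Loose steel socket, 26 mm diameter, 34 mm tall, standing on the plate on the robot's side (-x) of the post. Origin: centre of the underside. Leave alone.
- bearing: Loose steel ring, 48 mm outer diameter, 14 mm tall, lying on the plate on its -x side. Origin: centre of the underside. Leave alone.
- wrench: Loose wrench, 170 mm long, flat on the bench beyond the plate's -y end. Origin: centre of the underside. Leave alone.
- grease_jar: Loose white plastic jar with a black cap, 60 mm diameter, 65 mm tall, on the bench beyond the plate's +y end. Origin: centre of the underside. Leave alone.
Not all that is in view belongs to the job. Several things have the shape of the cover; the one meant has the colours described above.

How it is judged:
On the way, in this order (a step that is already met when the one before it is completed fails the run):
1. the strap's pad is over the boss while the cam lever is still raised (horizontal distance between pad_tip and boss_top below 0.012 m and value of joint cam_lever above 0.7 rad), for 0.2 s.
2. the cam lever is down with the pad on the boss (horizontal distance between pad_tip and boss_top below 0.012 m and value of joint cam_lever below 0.12 rad and contact force between pad and cover above 3 N), for 0.2 s.
At the end, for the whole second after the job is handed in: The pad's centre is within 12 mm of the boss's centre (seen from above), the cam lever is within 0.12 rad of fully down, the pad presses on the cover with more than 3 N, and all is at rest, with the cover within 10 mm and the socket, bearing, wrench and jar within 15 mm of their starting places (all of step 2 and velocity of joint strap_swing between -0.05 and 0.05 rad/s and linear speed of cover below 0.01 m/s and distance of cover from where it was at the start of the episode below 0.01 m and distance of each of socket, bearing, wrench, grease_jar from where it was at the start of the episode below 0.015 m); the robot touches nothing.
It fails at once if the cover is shoved more than 10 mm, lifted or tipped (distance of cover from where it was at the start of the episode above 0.01 m or angle between cover's own z axis and vertical above 0.1 rad).
It fails at once if a bystander (socket, bearing, wrench, jar) is moved more than 15 mm (distance of any of socket, bearing, wrench, grease_jar from where it was at the start of the episode above 0.015 m).
It also fails if it takes over 50 s, if anything falls off the work surface, if the arm or the gripper's body presses on something with over 40 N, if the wrist force passes 120 N, or if a joint passes its speed limit or range.

## Working session

There is one attempt and no reset: what is moved stays moved. The work goes in short steps, Python scripts to look and compute and a tool call to move; the robot and the scene stay as the last step left them, time stands still between calls to the robot, and variables do not carry over. Pictures are saved under pics/ and viewed, at most 10 in all, crops included, and the job is handed in when it is done.

Besides the shell and the picture viewer there is one more tool, called after "Emit:" as a command line: name --argument value ..., lists and objects as JSON in quotes. arm_command: Moves the arm, as the interface text tells. Shifts and turns lie within -1 to 1; 1 stands for 0.15 m of shift or 2 pi rad of turn. Its arguments: {"type":"object","properties":{"moves":{"type":"array"}},"required":["moves"]}

```bash
mkdir -p pics
cat > h.py <<'E'
import numpy as np, cv2
from plant import manip
def ray(f,u,v):
    # undistort
    xd=np.array([(u-f["cx"])/f["fx"],(v-f["cy"])/f["fy"]]); x=xd.copy()
    for _ in range(30): x=xd/(1+f["k1"]*(x@x))
    R=np.array(f["R"]);t=np.array(f["t"])
    return -R.T@t, R.T@np.array([x[0],x[1],1])
def atz(f,u,v,z):
    c,d=ray(f,u,v); return c+d*(z-c[2])/d[2]
def proj(f,X):
    p=np.array(f["R"])@np.array(X)+np.array(f["t"]); x=p[:2]/p[2]; x=x*(1+f["k1"]*(x@x))
    return np.array([f["fx"]*x[0]+f["cx"],f["fy"]*x[1]+f["cy"]])
def save(f,n,crop=None,s=1):
    im=f["frame"][:,:,::-1]
    if crop: im=im[crop[1]:crop[3],crop[0]:crop[2]]
    cv2.imwrite("pics/"+n,cv2.resize(im,None,fx=s,fy=s,interpolation=cv2.INTER_CUBIC))
E
python3 - <<'E'
from h import *
a=[manip.grab_frame(n) for n in("top","side")]
for n,f in zip(("top","side"),a):
    save(f,n+"0.png",s=1.4)
    C,_=ray(f,280,210); print(n,C.round(3))
    for t in("fixture","cover","boss_top","strap_axis","pad","pad_tip","cam_lever","lever_grip","socket","bearing"):
        print(t,[(np.round(r["extent"]).tolist(),round(r["confidence"],2)) for r in manip.search_frame(f,t)[:3]])
print(manip.state())
E
```

```text
top [0.318 0.096 1.343]
fixture [([202.0, 163.0, 341.0, 261.0], 0.86)]
cover [([215.0, 180.0, 270.0, 245.0], 0.87), ([362.0, 279.0, 428.0, 338.0], 0.85), ([210.0, 80.0, 282.0, 144.0], 0.81)]
boss_top [([122.0, 250.0, 185.0, 321.0], 0.9), ([210.0, 80.0, 276.0, 142.0], 0.88), ([211.0, 176.0, 271.0, 244.0], 0.86)]
strap_axis [([294.0, 169.0, 312.0, 220.0], 0.93)]
pad [([272.0, 237.0, 293.0, 252.0], 0.27)]
pad_tip []
cam_lever [([298.0, 204.0, 313.0, 219.0], 0.48)]
lever_grip [([353.0, 188.0, 383.0, 248.0], 0.22)]
socket [([319.0, 241.0, 328.0, 255.0], 0.64)]
bearing [([271.0, 236.0, 294.0, 252.0], 0.7)]
side [ 0.01  -0.718  0.634]
fixture [([204.0, 180.0, 373.0, 304.0], 0.83)]
cover [([402.0, 248.0, 497.0, 308.0], 0.88), ([212.0, 193.0, 292.0, 239.0], 0.76), ([110.0, 175.0, 190.0, 226.0], 0.72)]
boss_top [([328.0, 167.0, 390.0, 213.0], 0.97), ([218.0, 190.0, 290.0, 242.0], 0.69), ([194.0, 333.0, 306.0, 420.0], 0.65)]
strap_axis [([279.0, 180.0, 338.0, 244.0], 0.96), ([278.0, 178.0, 299.0, 226.0], 0.37)]
pad [([325.0, 210.0, 332.0, 232.0], 0.61)]
pad_tip [([326.0, 207.0, 334.0, 229.0], 0
[... 268 characters left out ...]
([ 1.20804077e+00,  5.26973958e-02,  1.61286970e+00, -6.50887239e-06,
        1.47596398e+00, -1.18989468e-01]), 'joint_vel': array([-2.54079258e-04,  8.77629938e-05,  2.64751555e-04, -1.69438397e-03,
        2.92150730e-03,  3.10895309e-04]), 'joint_efforts': array([-2.83120454e-05, -3.93655515e+01, -3.70480478e+01, -1.24822895e-04,
        2.67024516e-04, -1.80733116e-05]), 'tool_pos': array([0.15084592, 0.60652762, 0.22862332]), 'tool_rot': array([1.04912679e-05, 1.21581190e-01, 9.92581489e-01, 2.91283304e-05]), 'contact_force': array([0.44244618, 0.7098002 , 0.69234034]), 'ft_torque': array([ 0.06193777, -0.01722991, -0.01297426]), 'grasp_force': 0.0, 'gripper_width': 0.9984106589566565}
```

View pics/top0.png

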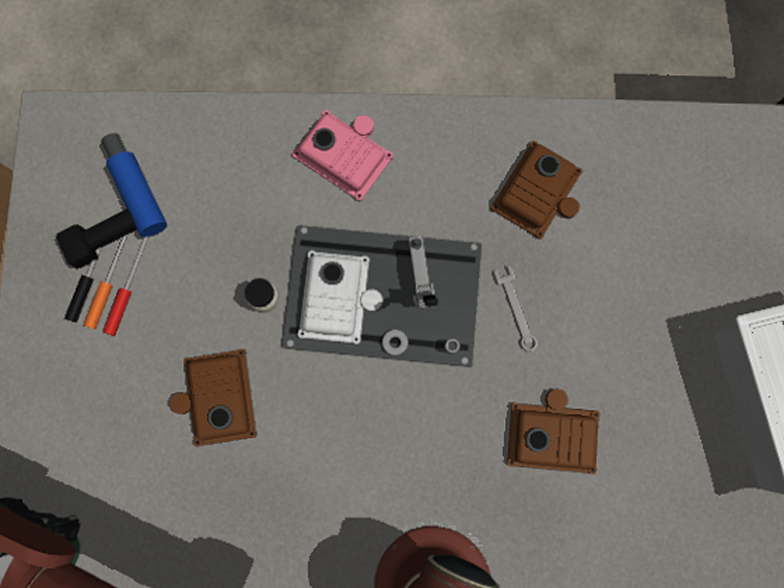

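View pics/side0.png

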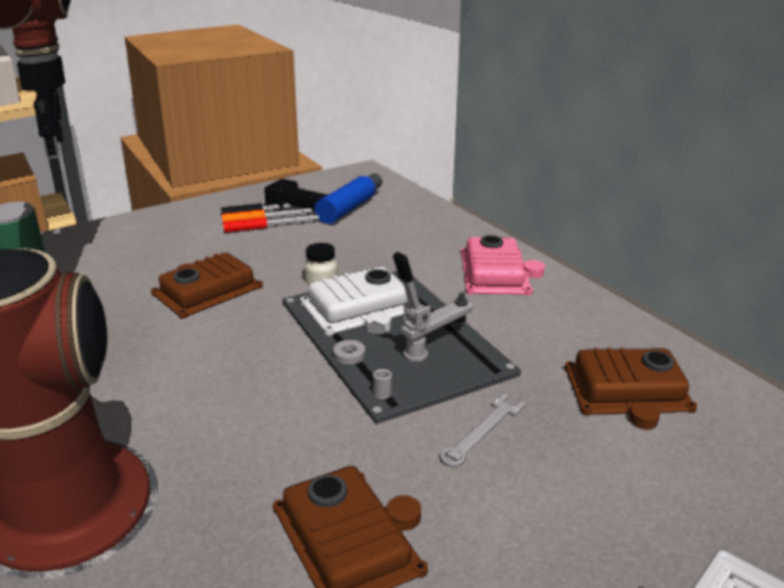

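Run:
```python
from h import *
f=manip.grab_frame("top"); save(f,"topc.png",(190,150,350,270),5)
```

```text
(no output)
```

View pics/topc.png

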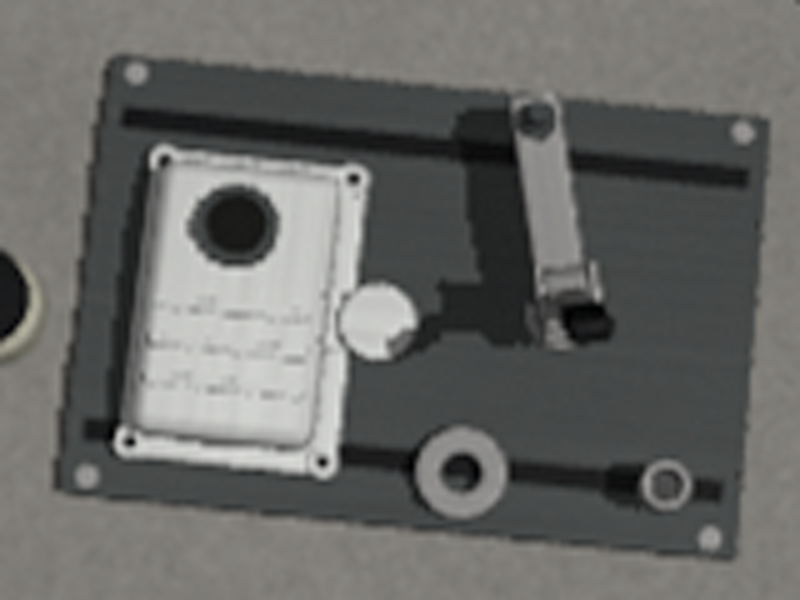

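The silver cover on the plate (top picture, px 239,212) is the target. The look-alikes are pink (245,112) and brown (383,135), (157,283) and (395,312); none of them is aluminium-coloured or on the fixture, and the enlarged crop confirms this. In the crop the boss is at (378,321), the spindle top at (537,118) and the plate corners at (115,55), (768,118), (732,558) and (58,490).

Run:
```python
from h import *
f=manip.grab_frame("top"); g=manip.grab_frame("side")
P=lambda u,v,z: atz(f,190+u/5,150+v/5,z)
cs=[P(115,55,.012),P(768,118,.012),P(732,558,.012),P(58,490,.012)]
for c in cs: print("corner",c.round(4))
c0=np.mean(cs,0); ey=(cs[0]+cs[3]-cs[1]-cs[2]); ey/=np.linalg.norm(ey); ey[2]=0; ex=np.array([ey[1],-ey[0],0])
print("centre",c0,"ey",ey, "lens",np.linalg.norm(cs[0]-cs[1]),np.linalg.norm(cs[0]-cs[3]))
post=c0-0.075*ey; post[2]=0
boss=P(378,321,.03); sp=P(537,118,.083)
print("post",post,"boss",boss,np.linalg.norm((boss-post)[:2]),"sp",sp,np.linalg.norm((sp-post)[:2]))
a=lambda v:np.arctan2(v[1],v[0])
print("yaw boss",a(boss-post),"yaw strap",a(sp-post),"yaw ey",a(ey))
print("socket",P(666,483,.046),"bearing",P(462,472,.026))
for X in (post+[0,0,.088],boss,sp): print("side proj",proj(g,X)*1.4)
d=sp-post; d[2]=0; d/=np.linalg.norm(d)
for q in(1.1,1.2,1.35):
    X=post+[0,0,.088]-d*.0875*np.cos(q)+[0,0,.0875*np.sin(q)]; print(q,X,proj(g,X)*1.4,(proj(f,X)-[190,150])*5)
```

```text
corner [0.6674 0.265  0.012 ]
corner [ 0.6379 -0.0895  0.012 ]
corner [ 0.4001 -0.0689  0.012 ]
corner [0.4306 0.2869 0.012 ]
centre [0.53401894 0.09840337 0.012     ] ey [0.08406416 0.99646034 0.        ] lens 0.3557148071207031 0.23772561866364939
post [0.52771412 0.02366885 0.        ] boss [0.52071761 0.11932308 0.03      ] 0.09590977184715267 sp [0.61890575 0.03891726 0.083     ] 0.0924577005144837
yaw boss 1.6438101196069237 yaw strap 0.16568006917911784 yaw ey 1.4866328446759647
socket [ 0.43612578 -0.03072101  0.046     ] bearing [0.44215716 0.0740764  0.026     ]
side proj [416.48248906 311.59473304]
side proj [378.05724508 317.61298049]
side proj [460.13023277 293.68314812]
1.1 [0.48856796 0.0171231  0.16598064] [396.7401732  272.69374556] [589.4430793  347.67741306]
1.2 [0.49644199 0.01843974 0.16955342] [401.0712082 268.5828257] [587.2351251  329.97650276]
1.35 [0.50881345 0.02050841 0.17337579] [407.80250245 263.32889965] [583.49729888 302.63781816]
```

```bash
cat >> h.py <<'E'
post=np.array([0.5277,0.0237]); YB=1.644
from scipy.spatial.transform import Rotation as Ro
def rel(targets):
    """targets: rows (x,y,z,yaw of tool y) -> shift units, turn units"""
    s=manip.state(); q=s["tool_rot"]; R=Ro.from_quat(np.r_[q[1:],q[0]]).as_matrix()
    y0=np.arctan2(R[1,1],R[0,1])
    for x,y,z,a in targets:
        d=R.T@(np.array([x,y,z])-s["tool_pos"])/.15
        t=-((a-y0+np.pi)%(2*np.pi)-np.pi)/(2*np.pi)
        print([d.round(3).tolist(),round(t,3)])
def strapfinger(yaw,gap,r=.08,z=.07):
    d=np.array([np.cos(yaw),np.sin(yaw)]);n=np.array([-d[1],d[0]])
    p=post+r*d-(.013+.0145+gap)*n
    return (*p,z,yaw-np.pi/2)
E
python3 - <<'E'
from h import *
print(manip.tcp_to_tips)
p=strapfinger(.166,.018,z=.27)
s=manip.state()["tool_pos"]
rel([(*s[:2],.27,p[3]),p,(*p[:2],.07,p[3])])
E
```

```text
0.025
[[-0.0, 0.0, -0.276], np.float64(0.435)]
[[-3.986, -3.23, -0.276], np.float64(0.435)]
[[-3.986, -3.23, 1.057], np.float64(0.435)]
```

Emit:
arm_command --moves '[[-1, [0, 0, -0.28], 0], [-1, [-1, -0.81, -0.28], 0], [-1, [-1, -0.81, -0.28], 0], [-1, [-1, -0.81, -0.28], 0], [-1, [-1, -0.81, -0.28], 0], [-1, [-1, -0.81, -0.28], 0], [-1, [-1, -0.81, -0.28], 0]]'

```text
time: 1.83
tool_pos: [0.2696, 0.4493, 0.2709]
tool_rot: [0.001, 0.124, 0.992, -0.0]
contact_force: [0.3, 1.6, -0.4]
gripper_width: 0.007
grasp_force: 0.0
```

Emit:
arm_command --moves '[[-1, [-1, -0.81, 0], 0], [-1, [-1, -0.81, 0], 0], [-1, [-1, -0.81, 0], 0], [-1, [-1, -0.81, 0], 0], [-1, [-1, -0.81, 0], 0], [-1, [-1, -0.81, 0], 0]]'

```text
time: 2.33
tool_pos: [0.3856, 0.2954, 0.2708]
tool_rot: [0.001, 0.124, 0.992, -0.0]
contact_force: [0.5, 0.7, -0.6]
gripper_width: -0.003
grasp_force: 0.0
```

Emit:
arm_command --moves '[[-1, [-1, -0.81, 0], 0], [-1, [-1, -0.81, 0], 0], [-1, [-1, -0.81, 0], 0], [-1, [-1, -0.81, 0], 0], [-1, [-1, -0.81, 0], 0], [-1, [-1, -0.81, 0], 0]]'

```text
time: 2.83
tool_pos: [0.5017, 0.1414, 0.2704]
tool_rot: [0.0, 0.124, 0.992, -0.001]
contact_force: [-0.6, -0.6, 0.1]
gripper_width: -0.0
grasp_force: 0.0
```

Emit:
arm_command --moves '[[-1, [-0.98, -0.8, 0], 0.435], [-1, [-0.98, -0.8, 0], 0.435], [-1, [-0.98, -0.8, 0], 0.435], [-1, [-0.98, -0.8, 0], 0.435], [-1, [-0.98, -0.8, 0], 0.435], [-1, [-0.98, -0.8, 0], 0.435], [-1, [-0.98, -0.8, 0], 0.435], [-1, [-0.98, -0.8, 0], 0.435], [-1, [-0.98, -0.8, 0], 0.435], [-1, [-0.98, -0.8, 0], 0.435], [-1, [-0.98, -0.8, 0], 0.435], [-1, [-0.98, -0.8, 0], 0.435], [-1, [-0.98, -0.8, 0], 0.435], [-1, [-0.98, -0.8, 0], 0.435], [-1, [-0.98, -0.8, 0], 0.435], [-1, [-0.98, -0.8, 0], 0.435], [-1, [-0.98, -0.8, 0], 0.435], [-1, [-0.98, -0.8, 0], 0.435], [-1, [-0.98, -0.8, 0], 0.435], [-1, [-0.98, -0.8, 0], 0.435]]'

```text
time: 4.5
tool_pos: [0.6132, -0.0058, 0.2705]
tool_rot: [-0.0, 0.981, 0.195, -0.0]
contact_force: [-0.2, -0.1, 0.7]
gripper_width: 0.004
grasp_force: 0.0
```

Run:
```python
from h import *
p=strapfinger(.166,.018,z=.27)
rel([p,(*p[:2],.07,p[3])])
f=manip.grab_frame("wrist"); save(f,"w1.png",s=1.4)
for n,X in(("post100",(*post,.1)),("boss",(.5207,.1193,.03)),("sp",(.6189,.0389,.083))): print(n,proj(f,X)*1.4)
```

```text
[[-0.0, 0.016, 0.004], np.float64(0.036)]
[[-0.0, 0.017, 1.337], np.float64(0.036)]
post100 [323.94454025 342.28815054]
boss [241.7775043  283.47610559]
sp [347.49082583 231.46433028]
```

View pics/w1.png

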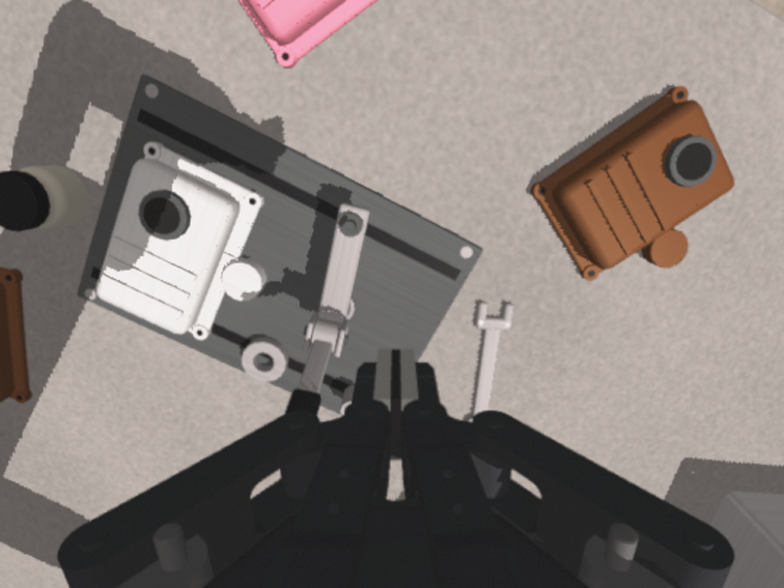

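The wrist view shows the spindle at (350,222), the fork at (327,330) and the boss at (243,279). That agrees with my map to a few mm, and the finger is clear to descend beside the strap.

Emit:
arm_command --moves '[[-1, [0, 0.02, 0.3], 0.036], [-1, [0, 0.02, 0.6], 0.036], [-1, [0, 0.02, 0.9], 0.036], [-1, [0, 0.02, 1.0], 0.036], [-1, [0, 0.02, 1.0], 0.036]]'

```text
time: 4.97
tool_pos: [0.6092, -0.0084, 0.1124]
tool_rot: [-0.002, 0.996, 0.087, -0.007]
contact_force: [-0.4, -0.1, -1.0]
gripper_width: -0.002
grasp_force: 0.0
```

Emit:
arm_command --moves '[[-1, [0, 0, 0.15], 0], [-1, [0, 0, 0.34], 0], [-1, [0, 0, 0.34], 0], [-1, [0, 0, 0.34], 0]]'

```text
time: 5.3
tool_pos: [0.6141, -0.0097, 0.0699]
tool_rot: [-0.0, 0.996, 0.087, -0.001]
contact_force: [0.1, -0.1, 0.6]
gripper_width: -0.001
grasp_force: 0.0
```

Run:
```python
from h import *
print(manip.state()["tool_pos"],manip.state()["contact_force"])
rel([strapfinger(y,0) for y in np.arange(.06,.166+1.0,.1)])
```

```text
[ 0.61414529 -0.00973032  0.0698944 ] [ 0.08779218 -0.11565742  0.60761679]
[[-0.02, -0.076, -0.001], np.float64(0.018)]
[[0.002, -0.128, -0.001], np.float64(0.002)]
[[0.018, -0.182, -0.001], np.float64(-0.014)]
[[0.029, -0.238, -0.001], np.float64(-0.03)]
[[0.034, -0.294, -0.001], np.float64(-0.046)]
[[0.034, -0.35, -0.001], np.float64(-0.062)]
[[0.028, -0.406, -0.0], np.float64(-0.077)]
[[0.016, -0.461, -0.0], np.float64(-0.093)]
[[-0.001, -0.515, -0.0], np.float64(-0.109)]
[[-0.023, -0.567, -0.0], np.float64(-0.125)]
[[-0.05, -0.616, -0.0], np.float64(-0.141)]
[[-0.082, -0.663, -0.0], np.float64(-0.157)]
```

Emit:
arm_command --moves '[[-1, [-0.01, -0.08, 0], 0.008], [-1, [0, -0.13, 0], 0.002], [-1, [0.018, -0.18, 0], -0.014], [-1, [0.029, -0.24, 0], -0.03], [-1, [0.034, -0.295, 0], -0.046], [-1, [0.034, -0.35, 0], -0.062], [-1, [0.028, -0.406, 0], -0.077], [-1, [0.016, -0.461, 0], -0.093], [-1, [0, -0.515, 0], -0.109], [-1, [-0.023, -0.567, 0], -0.125], [-1, [-0.05, -0.616, 0], -0.141], [-1, [-0.082, -0.663, 0], -0.157], [-1, [-0.082, -0.663, 0], -0.157]]'

```text
time: 6.38
tool_pos: [0.5873, 0.0865, 0.0736]
tool_rot: [0.001, 0.836, 0.549, 0.003]
contact_force: [1.2, -0.1, -0.6]
gripper_width: -0.001
grasp_force: 0.1
```

Run:
```python
from h import *
print(manip.state()["tool_pos"],manip.state()["contact_force"])
rel([strapfinger(y,0) for y in [1.26,1.36,1.46,1.52,1.56,1.6,1.644]])
f=manip.grab_frame("side"); g=manip.grab_frame("top")
save(f,"s2.png",(220,150,380,270),5)
```

```text
[0.58729572 0.08650617 0.07363128] [ 1.22325408 -0.11178947 -0.5871972 ]
[[0.006, -0.068, 0.024], np.float64(-0.016)]
[[0.017, -0.123, 0.024], np.float64(-0.032)]
[[0.021, -0.18, 0.023], np.float64(-0.047)]
[[0.021, -0.213, 0.023], np.float64(-0.057)]
[[0.02, -0.236, 0.023], np.float64(-0.063)]
[[0.018, -0.258, 0.023], np.float64(-0.07)]
[[0.015, -0.283, 0.023], np.float64(-0.077)]
```

View pics/s2.png

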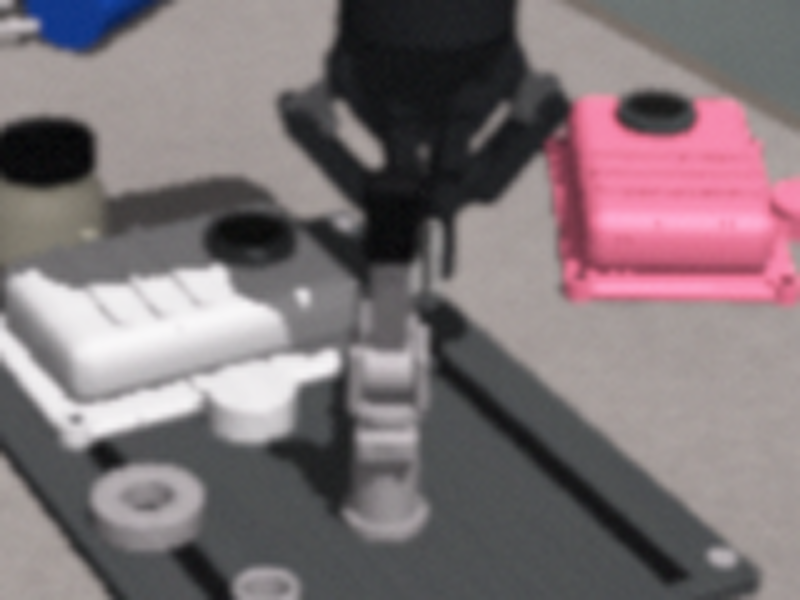

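The side view shows the strap swung most of the way, with its axis at about (390,400) in the crop. The finger is behind it and the cover is untouched. I continue to just short of the boss.

Emit:
arm_command --moves '[[-1, [0.006, -0.06, 0], -0.016], [-1, [0.017, -0.12, 0], -0.032], [-1, [0.02, -0.16, 0], -0.044], [-1, [0.02, -0.2, 0], -0.055], [-1, [0.02, -0.2, 0], -0.055], [-1, [0.02, -0.2, 0], -0.055]]'

```text
time: 6.98
tool_pos: [0.5597, 0.0996, 0.0708]
tool_rot: [0.001, 0.731, 0.682, 0.0]
contact_force: [-0.2, -3.8, 2.3]
gripper_width: 0.001
grasp_force: 1.3
```

Run:
```python
from h import *
print(manip.state()["tool_pos"],manip.state()["contact_force"])
rel([strapfinger(y,0) for y in [1.5,1.56,1.6,1.644]])
f=manip.grab_frame("wrist")
# fit strap angle
for n,X in(("boss",(.5207,.1193,.03)),("sp1.5",(*(post+.095*np.array([np.cos(1.5),np.sin(1.5)])),.083)),("sp1.64",(*(post+.095*np.array([np.cos(1.64),np.sin(1.64)])),.083))): print(n,proj(f,X)*1.4)
save(f,"w3.png",s=1.4)
```

```text
[0.55967354 0.09956999 0.07080062] [-0.15914815 -3.83945148  2.34452692]
[[0.014, 0.006, 0.005], np.float64(0.0)]
[[0.024, -0.026, 0.005], np.float64(-0.009)]
[[0.029, -0.048, 0.005], np.float64(-0.016)]
[[0.035, -0.072, 0.005], np.float64(-0.023)]
boss [308.86090576 294.81988342]
sp1.5 [318.14352355 342.13648943]
sp1.64 [280.79126064 344.40607712]
```

View pics/w3.png

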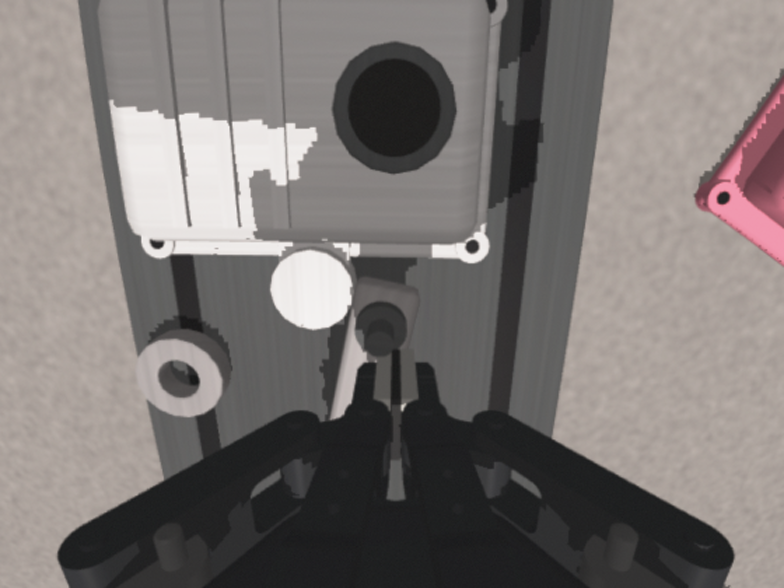

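The wrist view shows the boss at (311,289) and the spindle at (382,335), so the strap lags my estimate by about 0.24 rad. I check how the finger sits against the strap.

Run:
```python
from h import *
f=manip.grab_frame("side"); g=manip.grab_frame("top"); w=manip.grab_frame("wrist")
s=manip.state(); q=s["tool_rot"]; R=Ro.from_quat(np.r_[q[1:],q[0]]).as_matrix()
T=lambda v:s["tool_pos"]+R@np.array(v)
pts=[T((x,y,.025)) for x in(-.011,.011) for y in(-.0145,.0145)]
def crop(f,c,sc,draw):
    im=f["frame"][c[1]:c[3],c[0]:c[2],::-1].copy(); im=cv2.resize(im,None,fx=sc,fy=sc,interpolation=cv2.INTER_CUBIC)
    if draw:
        for X in pts:
            p=(proj(f,X)-c[:2])*sc; cv2.circle(im,tuple(int(v) for v in p),2,(0,0,255),-1)
    return im
a=crop(f,(250,160,350,240),4,True); b=crop(w,(210,180,310,260),4,True); c=crop(g,(230,170,330,250),4,False); d=crop(f,(250,160,350,240),4,False)
cv2.imwrite("pics/m4.png",np.vstack([np.hstack([a,b]),np.hstack([d,c])])[:600])
print(s["contact_force"],s["gripper_width"],s["tool_pos"])
```

```text
[-0.35383894 -4.27800452  2.2756032 ] 0.006212459145108966 [0.55970571 0.09963887 0.07015146]
```

View pics/m4.png

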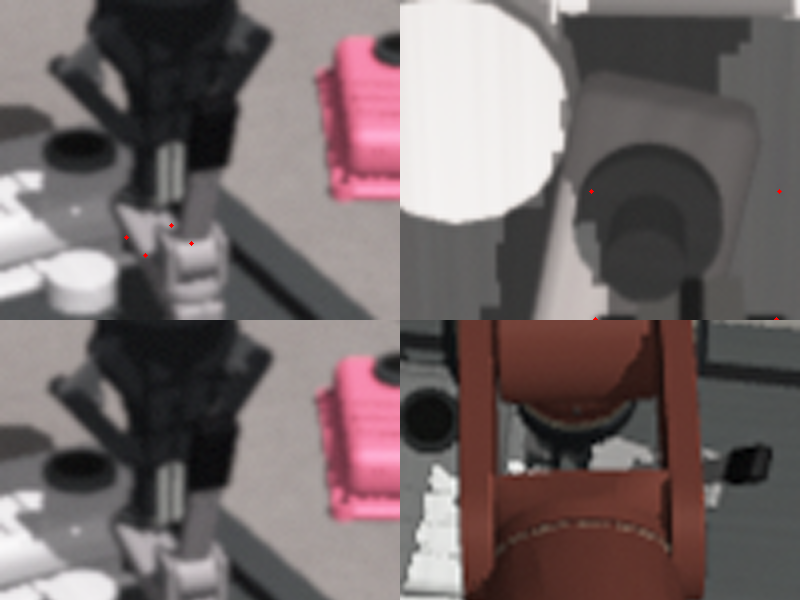

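Run:
```python
from h import *
w=manip.grab_frame("wrist")
s=manip.state(); q=s["tool_rot"]; R=Ro.from_quat(np.r_[q[1:],q[0]]).as_matrix()
T=lambda v:s["tool_pos"]+R@np.array(v)
C,_=ray(w,280,210); print("cam in tool",(R.T@(C-s["tool_pos"])).round(3), "axis",(R.T@np.array(w["R"])[2]).round(3))
for z in(-.03,-.01,0,.01,.025): print(z,[(proj(w,T((x,y,z)))*1.4).round().tolist() for x,y in((-.011,0),(.011,0),(.011,.0145),(.011,-.0145))])
for y in (1.2,1.26,1.32): print(y,(proj(w,(*(post+.095*np.array([np.cos(y),np.sin(y)])),.083))*1.4).round())
im=w["frame"]; b=cv2.resize(im[220:300,240:320,::-1],None,fx=7,fy=7,interpolation=cv2.INTER_CUBIC); cv2.imwrite("pics/w5.png",np.clip(b.astype(float)*1.8,0,255).astype(np.uint8))
```

```text
cam in tool [ 0.078  0.    -0.144] axis [-0.303  0.     0.953]
-0.03 [[394.0, 442.0], [394.0, 384.0], [440.0, 384.0], [347.0, 384.0]]
-0.01 [[394.0, 408.0], [394.0, 355.0], [434.0, 355.0], [353.0, 355.0]]
0 [[394.0, 393.0], [394.0, 343.0], [432.0, 343.0], [356.0, 343.0]]
0.01 [[394.0, 381.0], [394.0, 333.0], [430.0, 333.0], [358.0, 333.0]]
0.025 [[394.0, 364.0], [394.0, 319.0], [427.0, 319.0], [361.0, 319.0]]
1.2 [398. 354.]
1.26 [383. 350.]
1.32 [367. 347.]
```

View pics/w5.png

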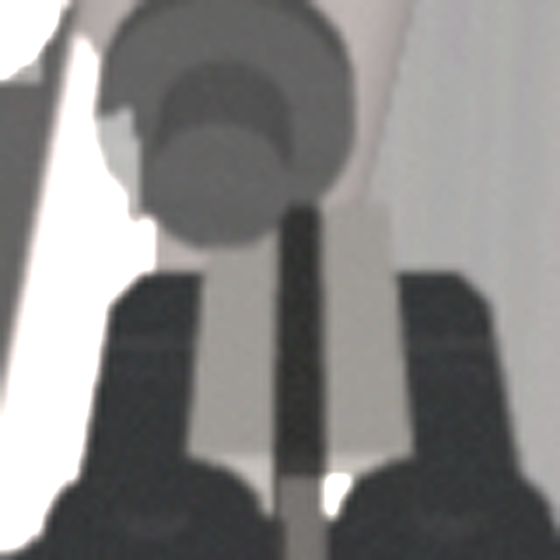

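Run:
```python
from h import *
f=manip.grab_frame("side")
s=manip.state(); q=s["tool_rot"]; R=Ro.from_quat(np.r_[q[1:],q[0]]).as_matrix()
T=lambda v:s["tool_pos"]+R@np.array(v)
P=lambda X:((proj(f,X)-[250,160])*4).round().tolist()
for z in(.025,.01,0,-.01): print("tip",z,[P(T((x,y,z))) for x in(-.011,.011) for y in(-.0145,.0145)])
for y in(1.2,1.3,1.5):
    d=np.array([np.cos(y),np.sin(y)]);n=np.array([-d[1],d[0]])
    print(y,"end top l/r",P((*(post+.11*d+.013*n),.065)),P((*(post+.11*d-.013*n),.065)),"sp",P((*(post+.095*d),.083)),"end bottom l",P((*(post+.11*d+.013*n),.051)),"near",P((*(post+.02*d+.013*n),.065)))
im=f["frame"][175:235,265:325,::-1]; cv2.imwrite("pics/s6.png",np.clip(cv2.resize(im,None,fx=9,fy=9,interpolation=cv2.INTER_CUBIC).astype(float)*1.5,0,255).astype(np.uint8))
```

```text
tip 0.025 [[146.0, 256.0], [192.0, 243.0], [126.0, 238.0], [172.0, 225.0]]
tip 0.01 [[146.0, 233.0], [192.0, 220.0], [126.0, 215.0], [172.0, 202.0]]
tip 0 [[146.0, 217.0], [193.0, 204.0], [126.0, 199.0], [172.0, 187.0]]
tip -0.01 [[146.0, 201.0], [193.0, 188.0], [127.0, 183.0], [173.0, 171.0]]
1.2 end top l/r [122.0, 187.0] [168.0, 183.0] sp [151.0, 170.0] end bottom l [122.0, 209.0] near [156.0, 271.0]
1.3 end top l/r [104.0, 191.0] [148.0, 184.0] sp [134.0, 172.0] end bottom l [103.0, 213.0] near [153.0, 273.0]
1.5 end top l/r [68.0, 200.0] [110.0, 190.0] sp [102.0, 178.0] end bottom l [69.0, 222.0] near [148.0, 277.0]
```

View pics/s6.png

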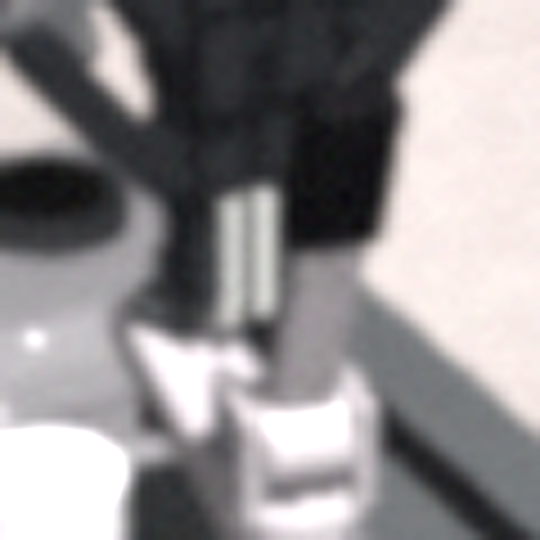

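The enlarged side view shows the fingertips (pads' lower end at (235,325)) resting on top of the strap and pushing its nut. The real tips reach only about 3 mm beyond the TCP, so I lift, step back beside the strap and go lower.

Run:
```python
from h import *
p=manip.state()["tool_pos"]
a=strapfinger(1.26,.012,r=.07,z=.1); b=(*a[:2],.054,a[3])
rel([(*p[:2],.1,strapfinger(1.5,0)[3]),a,b])
```

```text
[[-0.0, 0.0, -0.2], np.float64(0.0)]
[[-0.13, 0.19, -0.2], np.float64(0.039)]
[[-0.13, 0.19, 0.107], np.float64(0.039)]
```

Emit:
arm_command --moves '[[-1, [0, 0, -0.2], 0], [-1, [0, 0, -0.2], 0], [-1, [-0.13, 0.19, -0.2], 0.039], [-1, [-0.13, 0.19, -0.2], 0.039], [-1, [-0.13, 0.19, -0.2], 0.039], [-1, [-0.13, 0.19, 0.0], 0.039], [-1, [-0.13, 0.19, 0.11], 0.039], [-1, [-0.13, 0.19, 0.11], 0.039], [-1, [-0.13, 0.19, 0.11], 0.039]]'

```text
time: 8.03
tool_pos: [0.5846, 0.0794, 0.0515]
tool_rot: [-0.001, 0.808, 0.589, -0.001]
contact_force: [0.3, -0.8, 0.9]
gripper_width: 0.0
grasp_force: 0.0
```

Run:
```python
from h import *
print(manip.state()["tool_pos"],manip.state()["contact_force"])
rel([strapfinger(y,0,r=.07,z=.054) for y in [1.26,1.34,1.42,1.5,1.56]])
w=manip.grab_frame("wrist")
R=np.array(w["R"]);g=w["frame"][220:300,200:330]
cv2.imwrite("pics/w7.png",np.clip(cv2.resize(g[:,:,::-1],None,fx=6,fy=6,interpolation=cv2.INTER_CUBIC).astype(float)*1.5,0,255).astype(np.uint8))
for y in(1.1,1.2,1.3): print(y,(proj(w,(*(post+.095*np.array([np.cos(y),np.sin(y)])),.083))-[200,220])*6)
```

```text
[0.5845682  0.07937963 0.05152611] [ 0.29490489 -0.75309295  0.93320747]
[[-0.003, -0.064, -0.016], np.float64(0.0)]
[[0.011, -0.102, -0.016], np.float64(-0.013)]
[[0.021, -0.141, -0.016], np.float64(-0.025)]
[[0.028, -0.18, -0.016], np.float64(-0.038)]
[[0.031, -0.21, -0.016], np.float64(-0.048)]
1.1 [175.19482755 181.17827241]
1.2 [ 40.79588155 166.91118458]
1.3 [-92.79261794 164.72579692]
```

View pics/w7.png

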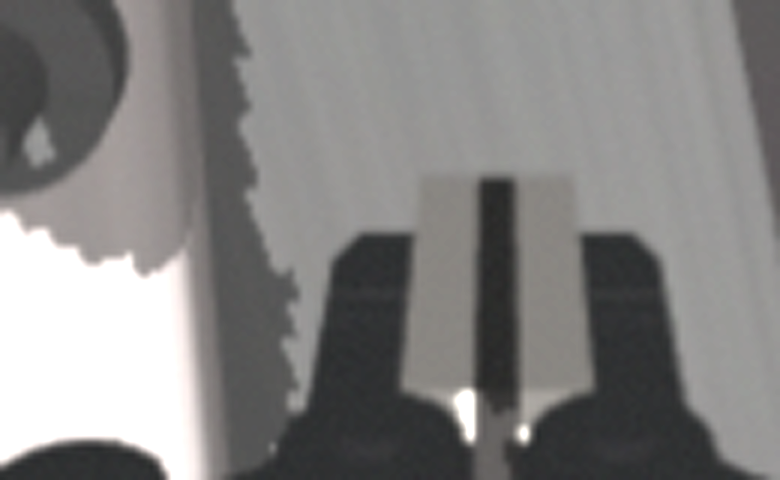

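The finger now stands beside the strap with about 11 mm of gap: strap edge at (205,230), finger edge at (330,240). Now I push properly.

Run:
```python
from h import *
rel([strapfinger(y,0,r=.07,z=.0525) for y in [1.6,1.644]])
```

```text
[[0.03, -0.239, 0.004], np.float64(-0.054)]
[[0.03, -0.261, 0.004], np.float64(-0.061)]
```

Emit:
arm_command --moves '[[-1, [0, -0.064, 0], 0], [-1, [0.006, -0.083, 0], -0.006], [-1, [0.011, -0.102, 0], -0.013], [-1, [0.016, -0.122, 0], -0.019], [-1, [0.021, -0.141, 0], -0.025], [-1, [0.025, -0.16, 0], -0.032], [-1, [0.028, -0.18, 0], -0.038], [-1, [0.031, -0.21, 0], -0.048], [-1, [0.031, -0.21, 0], -0.048], [-1, [0.031, -0.21, 0], -0.048]]'

```text
time: 8.92
tool_pos: [0.5588, 0.0933, 0.0552]
tool_rot: [0.001, 0.711, 0.703, 0.002]
contact_force: [1.4, 0.9, 1.8]
gripper_width: -0.001
grasp_force: 1.2
```

Run:
```python
from h import *
print(manip.state()["tool_pos"],manip.state()["contact_force"])
rel([strapfinger(y,0,r=.07,z=.0525) for y in [1.56,1.6,1.644,1.68]])
w=manip.grab_frame("wrist")
for t in("pad","boss_top","strap_axis"): print(t,[(np.round(r["extent"]).tolist(),round(r["confidence"],2)) for r in manip.search_frame(w,t)[:3]])
for y in(1.5,1.56,1.62): print(y,proj(w,(*(post+.095*np.array([np.cos(y),np.sin(y)])),.083)).round())
print(proj(w,(.5207,.1193,.03)))
```

```text
[0.55879551 0.09333587 0.05521287] [1.38809032 0.94186131 1.76872398]
[[0.0, -0.019, 0.018], np.float64(-0.0)]
[[0.007, -0.038, 0.018], np.float64(-0.006)]
[[0.014, -0.059, 0.018], np.float64(-0.013)]
[[0.019, -0.076, 0.018], np.float64(-0.019)]
pad [([222.0, 221.0, 245.0, 253.0], 0.84)]
boss_top [([515.0, 94.0, 560.0, 187.0], 0.71), ([63.0, 1.0, 378.0, 230.0], 0.6)]
strap_axis [([211.0, 191.0, 266.0, 301.0], 0.73)]
1.5 [224. 243.]
1.56 [211. 243.]
1.62 [198. 243.]
[217.51429195 205.31626417]
```

Emit:
arm_command --moves '[[-1, [0.007, -0.02, 0], -0.006], [-1, [0.012, -0.04, 0], -0.013], [-1, [0.017, -0.06, 0], -0.019], [-1, [0.02, -0.075, 0], -0.025], [-1, [0.02, -0.075, 0], -0.025], [-1, [0.02, -0.075, 0], -0.025]]'

```text
time: 9.62
tool_pos: [0.5472, 0.0962, 0.0538]
tool_rot: [0.0, 0.654, 0.757, 0.001]
contact_force: [2.9, 2.1, 3.6]
gripper_width: -0.001
grasp_force: 2.1
```

Run:
```python
from h import *
s=manip.state(); print(s["tool_pos"],s["contact_force"])
rel([strapfinger(y,0,r=.07,z=.0525) for y in [1.6,1.644,1.7]])
w=manip.grab_frame("wrist")
for t in("pad","strap_axis"): print(t,[(np.round(r["extent"]).tolist(),round(r["confidence"],2)) for r in manip.search_frame(w,t)[:3]])
for y in(1.5,1.6,1.7): print(y,proj(w,(*(post+.095*np.array([np.cos(y),np.sin(y)])),.083)).round())
print(proj(w,(.5207,.1193,.03)))
g=cv2.cvtColor(w["frame"],cv2.COLOR_RGB2GRAY)
for r in range(190,235,6): print(r,(g[r,190:262:3]).tolist())
```

```text
[0.54715839 0.09617806 0.05378645] [2.88238269 2.05667426 3.6482039 ]
[[-0.017, 0.038, 0.009], np.float64(0.018)]
[[-0.007, 0.018, 0.009], np.float64(0.011)]
[[0.004, -0.008, 0.009], np.float64(0.003)]
pad [([217.0, 219.0, 241.0, 251.0], 0.97)]
strap_axis [([208.0, 191.0, 261.0, 301.0], 0.83)]
1.5 [259. 246.]
1.6 [237. 243.]
1.7 [215. 242.]
[242.89852627 203.91588843]
190 [104, 106, 106, 105, 106, 104, 107, 101, 84, 85, 85, 84, 85, 86, 86, 88, 89, 89, 88, 92, 94, 100, 109, 136]
196 [104, 105, 106, 105, 105, 105, 95, 102, 104, 104, 107, 108, 105, 103, 103, 106, 106, 103, 101, 102, 103, 103, 98, 87]
202 [104, 106, 105, 105, 103, 106, 96, 103, 106, 107, 109, 109, 106, 105, 107, 110, 108, 105, 106, 107, 110, 107, 103, 97]
208 [104, 106, 105, 106, 104, 106, 96, 103, 107, 107, 94, 52, 50, 53, 52, 50, 48, 51, 83, 107, 109, 108, 102, 95]
214 [104, 106, 105, 103, 105, 107, 94, 104, 99, 59, 59, 60, 60, 59, 59, 58, 59, 59, 58, 49, 79, 106, 101, 94]
220 [106, 105, 105, 103, 106, 105, 94, 86, 60, 60, 60, 60, 52, 51, 51, 51, 61, 60, 59, 61, 54, 79, 101, 91]
226 [107, 105, 104, 104, 106, 103, 92, 62, 60, 60, 56, 49, 49, 50, 50, 47, 48, 52, 59, 60, 60, 63, 102, 91]
232 [106, 105, 104, 104, 107, 103, 96, 64, 59, 57, 59, 60, 60, 60, 60, 51, 46, 48, 59, 60, 59, 96, 101, 89]
```

Emit:
arm_command --moves '[[-1, [0, 0.1, 0], 0], [-1, [0, 0.1, 0], 0], [-1, [0, 0.1, -0.3], 0], [-1, [0, 0.1, -0.6], 0], [-1, [0, 0.1, -0.9], 0], [-1, [0, 0.1, -1], 0], [-1, [0, 0.1, -1], 0]]'

```text
time: 10.35
tool_pos: [0.5637, 0.098, 0.2099]
tool_rot: [0.004, 0.654, 0.757, 0.003]
contact_force: [1.4, -0.7, 0.9]
gripper_width: 0.007
grasp_force: 0.0
```

Emit:
arm_command --moves '[[-1, [0, 0, -0.25], 0], [-1, [0, 0, -0.25], 0], [-1, [0, 0, -0.25], 0]]'

```text
time: 10.6
tool_pos: [0.5614, 0.0979, 0.2416]
tool_rot: [0.001, 0.654, 0.757, 0.0]
contact_force: [0.0, -0.3, -0.6]
gripper_width: 0.004
grasp_force: 0.0
```

Run:
```python
from h import *
s=manip.state(); print(s["tool_pos"],s["tool_rot"])
for n in("wrist","top","side"):
    w=manip.grab_frame(n); print(n)
    for t in("pad","pad_tip","strap_axis","boss_top","lever_grip","socket","bearing"): print(t,[(np.round(r["extent"]).tolist(),round(r["confidence"],2)) for r in manip.search_frame(w,t)[:2]])
    for y in(1.5,1.6,1.7): print(y,"sp",proj(w,(*(post+.095*np.array([np.cos(y),np.sin(y)])),.083)).round(),"nut",proj(w,(*(post+.095*np.array([np.cos(y),np.sin(y)])),.068)).round())
    print("boss",proj(w,(.5207,.1193,.03)),"hinge",proj(w,(*post,.088)))
    o=-np.array([np.cos(1.63),np.sin(1.63)])
    for q in(1.1,1.25,1.35): print(q,"grip",proj(w,(*(post+o*.0875*np.cos(q)),.088+.0875*np.sin(q))))
    if n=="wrist": np.save("w.npy",w["frame"])
```

```text
[0.56137619 0.0979485  0.24156773] [6.34525115e-04 6.53606438e-01 7.56834280e-01 3.07983482e-04]
wrist
pad []
pad_tip []
strap_axis [([226.0, 150.0, 262.0, 303.0], 0.9)]
boss_top [([186.0, 26.0, 347.0, 172.0], 0.93), ([408.0, 56.0, 560.0, 211.0], 0.84)]
lever_grip [([229.0, 240.0, 252.0, 301.0], 0.75), ([187.0, 26.0, 347.0, 173.0], 0.65)]
socket [([161.0, 244.0, 191.0, 270.0], 0.9)]
bearing [([170.0, 164.0, 205.0, 200.0], 0.62), ([228.0, 238.0, 253.0, 297.0], 0.6)]
1.5 sp [259. 168.] nut [260. 166.]
1.6 sp [249. 166.] nut [251. 164.]
1.7 sp [240. 166.] nut [242. 163.]
boss [250.61556736 157.84059369] hinge [241.86228253 251.46271684]
1.1 grip [229.19696722 328.69542585]
1.25 grip [228.60023774 321.54233038]
1.35 grip [228.39340216 315.37414256]
top
pad [([312.0, 195.0, 321.0, 207.0], 0.71)]
pad_tip []
strap_axis [([312.0, 198.0, 322.0, 208.0], 0.62)]
boss_top [([358.0, 281.0, 427.0, 335.0], 0.97), ([353.0, 102.0, 412.0, 169.0], 0.97)]
lever_grip [([310.0, 195.0, 322.0, 208.0], 0.4)]
socket []
bearing []
1.5 sp [266. 206.] nut [266. 207.]
1.6 sp [266. 209.] nut [266. 210.]
1.7 sp [266
[... 156 characters left out ...]
25766314]
1.35 grip [313.50465102 202.23607385]
side
pad [([260.0, 181.0, 317.0, 244.0], 0.27)]
pad_tip [([266.0, 206.0, 272.0, 227.0], 0.51)]
strap_axis [([259.0, 179.0, 316.0, 243.0], 0.7)]
boss_top [([404.0, 249.0, 497.0, 309.0], 0.86), ([196.0, 333.0, 304.0, 420.0], 0.76)]
lever_grip [([294.0, 182.0, 316.0, 233.0], 0.86)]
socket [([265.0, 264.0, 281.0, 284.0], 0.7)]
bearing [([238.0, 242.0, 260.0, 261.0], 0.85)]
1.5 sp [276. 205.] nut [276. 211.]
1.6 sp [272. 206.] nut [272. 212.]
1.7 sp [268. 207.] nut [268. 213.]
boss [270.03956038 226.87325892] hinge [297.47313146 222.56283431]
1.1 grip [311.083957 196.313517]
1.25 grip [307.21244064 191.54734542]
1.35 grip [304.52523156 188.80693595]
```

Run:
```python
import numpy as np,cv2
g=cv2.cvtColor(np.load("w.npy"),cv2.COLOR_RGB2GRAY)
for r in range(140,186,3): print(r,g[r,222:280:2].tolist())
```

```text
140 [100, 102, 100, 101, 102, 99, 103, 113, 132, 168, 221, 134, 133, 123, 129, 128, 128, 122, 128, 137, 137, 139, 234, 236, 224, 226, 211, 205, 209]
143 [100, 102, 101, 102, 103, 99, 104, 102, 102, 109, 180, 133, 134, 131, 135, 138, 139, 139, 136, 134, 115, 133, 168, 235, 214, 237, 237, 237, 236]
146 [101, 101, 101, 101, 103, 101, 103, 101, 113, 224, 219, 126, 127, 128, 132, 135, 136, 138, 135, 136, 133, 123, 129, 176, 225, 233, 236, 237, 237]
149 [103, 100, 100, 102, 102, 102, 103, 125, 142, 141, 142, 133, 127, 100, 96, 99, 121, 114, 95, 133, 134, 138, 208, 114, 61, 100, 114, 138, 165]
152 [101, 100, 101, 102, 100, 101, 101, 164, 182, 184, 167, 97, 94, 100, 99, 102, 148, 179, 136, 128, 133, 174, 234, 126, 64, 96, 100, 99, 99]
155 [101, 101, 102, 101, 101, 104, 100, 165, 173, 108, 96, 63, 56, 54, 55, 76, 113, 173, 134, 128, 133, 177, 235, 189, 100, 99, 100, 98, 99]
158 [100, 101, 101, 102, 101, 103, 101, 165, 137, 101, 95, 56, 53, 54, 55, 69, 76, 115, 131, 128, 137, 231, 234, 172, 98, 99, 99, 98, 100]
161 [100, 102, 101, 101, 102, 102, 102, 158, 104, 100, 93, 99, 97, 62, 55, 98, 96, 
[... 469 characters left out ...]
0, 100]
173 [102, 101, 99, 102, 101, 101, 100, 170, 187, 190, 191, 181, 184, 187, 185, 187, 191, 172, 104, 57, 57, 56, 57, 96, 100, 98, 99, 99, 101]
176 [102, 101, 100, 102, 99, 101, 100, 171, 187, 189, 191, 184, 188, 191, 186, 189, 190, 169, 103, 58, 58, 56, 68, 99, 98, 98, 99, 101, 100]
179 [101, 100, 100, 102, 99, 101, 99, 171, 187, 190, 191, 184, 189, 191, 186, 189, 190, 167, 98, 57, 57, 55, 55, 56, 60, 60, 63, 90, 98]
182 [100, 99, 100, 100, 100, 100, 100, 172, 188, 191, 192, 185, 190, 191, 187, 190, 191, 166, 92, 57, 56, 56, 56, 56, 56, 55, 57, 58, 81]
185 [100, 99, 102, 99, 101, 99, 100, 166, 189, 190, 191, 185, 190, 191, 187, 189, 191, 164, 89, 56, 55, 55, 57, 56, 56, 58, 57, 58, 96]
```

The wrist image puts the nut and strap centre at column 246.5 (yaw 1.65) and the boss at about column 252 (yaw about 1.63), so the pad is within 3 mm of the boss. Next is the lever.

```bash
cat >> h.py <<'E'
YS=1.65
def lev(s,z):
    o=-np.array([np.cos(YS),np.sin(YS)]); return (*(post+o*s),z,YS-np.pi/2)
def arc(q,L):
    return lev(L*np.cos(q)-.0065*np.sin(q)-.011,.088+L*np.sin(q)+.0065*np.cos(q)+.003)
E
python3 - <<'E'
from h import *
rel([lev(-.015,.2416),lev(-.015,.178)]); print()
rel([arc(q,.09+.01*(1.25-q)/1.25) for q in np.linspace(1.25,0,13)])
E
```

```text
[[-0.359, -0.287, -0.007], np.float64(0.011)]
[[-0.359, -0.287, 0.417], np.float64(0.011)]

[[-0.533, -0.299, 0.414], np.float64(0.011)]
[[-0.595, -0.303, 0.428], np.float64(0.011)]
[[-0.656, -0.307, 0.448], np.float64(0.011)]
[[-0.715, -0.311, 0.475], np.float64(0.011)]
[[-0.771, -0.315, 0.508], np.float64(0.011)]
[[-0.824, -0.318, 0.547], np.float64(0.011)]
[[-0.872, -0.322, 0.592], np.float64(0.011)]
[[-0.917, -0.325, 0.642], np.float64(0.011)]
[[-0.956, -0.327, 0.697], np.float64(0.011)]
[[-0.989, -0.329, 0.756], np.float64(0.011)]
[[-1.016, -0.331, 0.819], np.float64(0.011)]
[[-1.037, -0.333, 0.886], np.float64(0.011)]
[[-1.05, -0.334, 0.954], np.float64(0.011)]
```

Emit:
arm_command --moves '[[-1, [-0.2, -0.287, 0], 0.011], [-1, [-0.36, -0.287, 0], 0.011], [-1, [-0.36, -0.287, 0], 0.011], [-1, [-0.36, -0.287, 0.2], 0.011], [-1, [-0.36, -0.287, 0.42], 0.011], [-1, [-0.36, -0.287, 0.42], 0.011], [-1, [-0.36, -0.287, 0.42], 0.011]]'

```text
time: 12.38
tool_pos: [0.5251, 0.0387, 0.1758]
tool_rot: [-0.002, 0.679, 0.734, -0.001]
contact_force: [0.7, -0.8, 0.5]
gripper_width: 0.0
grasp_force: 0.0
```

Run:
```python
from h import *
s=manip.state(); print(s["tool_pos"],s["contact_force"])
rel([arc(q,.09+.01*(1.25-q)/1.25) for q in np.linspace(1.25,0,13)])
w=manip.grab_frame("side")
for t in("lever_grip","strap_axis","pad_tip"): print(t,[(np.round(r["extent"]).tolist(),round(r["confidence"],2)) for r in manip.search_frame(w,t)[:2]])
print("tip",[proj(w,s["tool_pos"]-[0,0,z]).round().tolist() for z in(.003,.025)])
g=cv2.cvtColor(w["frame"],cv2.COLOR_RGB2GRAY)
for r in range(172,212,3): print(r,g[r,276:326:2].tolist())
```

```text
[0.52514949 0.03870423 0.17582432] [ 0.67399481 -0.78023125  0.50482011]
[[-0.176, 0.009, -0.018], np.float64(-0.0)]
[[-0.238, 0.009, -0.004], np.float64(-0.0)]
[[-0.299, 0.01, 0.016], np.float64(-0.0)]
[[-0.358, 0.01, 0.042], np.float64(-0.0)]
[[-0.414, 0.01, 0.075], np.float64(-0.0)]
[[-0.467, 0.01, 0.115], np.float64(-0.0)]
[[-0.516, 0.011, 0.159], np.float64(-0.0)]
[[-0.56, 0.011, 0.21], np.float64(-0.0)]
[[-0.6, 0.011, 0.265], np.float64(-0.0)]
[[-0.633, 0.012, 0.324], np.float64(-0.0)]
[[-0.66, 0.012, 0.387], np.float64(-0.0)]
[[-0.681, 0.012, 0.453], np.float64(-0.0)]
[[-0.695, 0.013, 0.522], np.float64(-0.0)]
lever_grip [([294.0, 183.0, 315.0, 231.0], 0.71), ([262.0, 181.0, 315.0, 244.0], 0.31)]
strap_axis [([261.0, 181.0, 316.0, 242.0], 0.79)]
pad_tip [([266.0, 205.0, 274.0, 226.0], 0.5)]
tip [[293.0, 183.0], [293.0, 193.0]]
172 [153, 154, 154, 155, 151, 68, 23, 27, 53, 126, 109, 122, 90, 150, 156, 154, 156, 155, 153, 154, 152, 155, 158, 154, 152]
175 [153, 153, 153, 155, 148, 58, 21, 28, 50, 126, 107, 122, 103, 152, 152, 152, 152, 154, 155, 154, 156, 157, 154, 155, 154]
178
[... 765 characters left out ...]
6, 102, 76, 90, 105, 89, 87, 129, 155, 159, 118, 25, 13, 13, 13, 26, 123, 157, 157, 156, 159, 155, 154]
199 [36, 54, 183, 217, 146, 73, 75, 79, 78, 79, 93, 135, 100, 17, 15, 14, 25, 91, 154, 158, 157, 156, 153, 154, 156]
202 [81, 99, 107, 113, 112, 91, 66, 72, 78, 78, 75, 80, 81, 59, 52, 77, 121, 153, 155, 157, 157, 157, 155, 156, 155]
205 [106, 108, 109, 110, 113, 115, 111, 86, 63, 76, 77, 75, 76, 85, 89, 99, 145, 157, 159, 160, 156, 158, 159, 160, 159]
208 [116, 117, 121, 140, 219, 146, 127, 112, 47, 38, 66, 76, 91, 98, 92, 97, 134, 155, 158, 158, 157, 158, 159, 157, 156]
211 [126, 128, 127, 129, 149, 130, 127, 135, 77, 29, 37, 82, 96, 95, 91, 80, 79, 96, 139, 157, 155, 156, 156, 154, 154]
```

Emit:
arm_command --moves '[[-1, [-0.1, 0.009, 0.01], 0], [-1, [-0.176, 0.009, 0.01], 0], [-1, [-0.24, 0.009, 0.02], 0], [-1, [-0.3, 0.01, 0.036], 0], [-1, [-0.36, 0.01, 0.062], 0], [-1, [-0.414, 0.01, 0.095], 0], [-1, [-0.467, 0.01, 0.135], 0], [-1, [-0.516, 0.011, 0.18], 0], [-1, [-0.56, 0.011, 0.23], 0], [-1, [-0.6, 0.011, 0.285], 0], [-1, [-0.6, 0.011, 0.285], 0]]'

```text
time: 13.5
tool_pos: [0.5339, -0.0524, 0.1324]
tool_rot: [-0.001, 0.68, 0.734, -0.001]
contact_force: [-0.8, -1.1, -1.3]
gripper_width: -0.001
grasp_force: 0.0
```

Run:
```python
from h import *
s=manip.state(); print(s["tool_pos"],s["contact_force"])
rel([arc(q,.09+.01*(1.25-q)/1.25) for q in np.linspace(.416,0,5)])
w=manip.grab_frame("side")
for t in("lever_grip","strap_axis","pad_tip"): print(t,[(np.round(r["extent"]).tolist(),round(r["confidence"],2)) for r in manip.search_frame(w,t)[:2]])
o=-np.array([np.cos(1.65),np.sin(1.65)])
for q in(.6,.4,.2,0): print(q,"grip end",proj(w,(*(post+o*.11*np.cos(q)),.088+.11*np.sin(q))))
```

```text
[ 0.53394381 -0.05238162  0.13242314] [-0.77580626 -1.06295104 -1.27120066]
[[0.01, -0.001, -0.024], np.float64(-0.0)]
[[-0.023, -0.001, 0.035], np.float64(-0.0)]
[[-0.05, -0.001, 0.098], np.float64(-0.0)]
[[-0.071, -0.001, 0.164], np.float64(-0.0)]
[[-0.084, -0.0, 0.233], np.float64(-0.0)]
lever_grip [([294.0, 215.0, 337.0, 232.0], 0.88)]
strap_axis [([260.0, 207.0, 336.0, 243.0], 0.93)]
pad_tip []
0.6 grip end [328.83662677 214.25659001]
0.4 grip end [332.06443492 225.51446899]
0.2 grip end [333.75894178 236.54350003]
0 grip end [333.86449361 246.79374908]
```

Emit:
arm_command --moves '[[-1, [-0.023, 0, 0.055], 0], [-1, [-0.05, 0, 0.118], 0], [-1, [-0.065, 0, 0.184], 0], [-1, [-0.075, 0, 0.25], 0], [-1, [-0.075, 0, 0.28], 0], [-1, [-0.075, 0, 0.3], 0], [-1, [-0.075, 0, 0.3], 0]]'

```text
time: 14.28
tool_pos: [0.5362, -0.0629, 0.0914]
tool_rot: [-0.0, 0.679, 0.734, -0.001]
contact_force: [-5.0, -1.8, 13.3]
gripper_width: 0.002
grasp_force: 6.5
```

Run:
```python
from h import *
s=manip.state(); print(s["tool_pos"],s["contact_force"])
w=manip.grab_frame("side")
for t in("lever_grip","strap_axis","pad_tip"): print(t,[(np.round(r["extent"]).tolist(),round(r["confidence"],2)) for r in manip.search_frame(w,t)[:2]])
```

```text
[ 0.53616488 -0.06291795  0.09144767] [-4.95620166 -1.78571336 13.34824034]
lever_grip [([297.0, 217.0, 338.0, 253.0], 0.66)]
strap_axis [([258.0, 207.0, 338.0, 248.0], 0.85), ([296.0, 217.0, 338.0, 251.0], 0.39)]
pad_tip [([268.0, 209.0, 274.0, 216.0], 0.56)]
```

Emit:
arm_command --moves '[[-1, [0, 0, 0.03], 0], [-1, [0, 0, 0.05], 0], [-1, [0, 0, 0.05], 0], [-1, [0, 0, 0.05], 0]]'

```text
time: 14.82
tool_pos: [0.5407, -0.0629, 0.0907]
tool_rot: [0.004, 0.679, 0.734, 0.003]
contact_force: [-7.5, 3.3, 35.6]
gripper_width: 0.003
grasp_force: 17.5
```

The lever is on its stop: the force rose while z held. I lift off and check.

Emit:
arm_command --moves '[[-1, [0, 0, -0.1], 0], [-1, [0, 0, -0.3], 0], [-1, [0, 0, -0.6], 0], [-1, [0, 0, -1], 0], [-1, [0, 0, -1], 0], [-1, [0, 0, -1], 0]]'

```text
time: 15.32
tool_pos: [0.5386, -0.0627, 0.2385]
tool_rot: [0.004, 0.679, 0.734, 0.002]
contact_force: [0.8, 0.1, 1.1]
gripper_width: -0.004
grasp_force: 0.0
```

Run:
```python
from h import *
s=manip.state(); print(s["tool_pos"],s["contact_force"])
for n in("side","wrist"):
    w=manip.grab_frame(n); print(n)
    for t in("lever_grip","strap_axis","pad_tip","pad","socket","bearing","cover"): print(t,[(np.round(r["extent"]).tolist(),round(r["confidence"],2)) for r in manip.search_frame(w,t)[:2]])
    for ys in(1.55,1.65,1.75):
        d=np.array([np.cos(ys),np.sin(ys)]); print(ys,"nut",proj(w,(*(post+.095*d),.06)).round(1),"spindle",proj(w,(*(post+.095*d),.08)).round(1),"gripend q0,.15",proj(w,(*(post-d*.11),.0945)).round(1),proj(w,(*(post-d*.11*np.cos(.15)),.0945+.11*np.sin(.15))).round(1))
    print("boss",proj(w,(.5207,.1193,.03)))
    g=cv2.cvtColor(w["frame"],cv2.COLOR_RGB2GRAY)
    if n=="wrist": np.save("w.npy",w["frame"])
    else:
        for r in range(206,262,4): print(r,g[r,256:346:3].tolist())
```

```text
[ 0.5385673  -0.06274679  0.23852975] [0.80703018 0.06042217 1.13943072]
side
lever_grip [([293.0, 214.0, 342.0, 250.0], 0.69)]
strap_axis [([256.0, 208.0, 341.0, 248.0], 0.63)]
pad_tip [([264.0, 210.0, 270.0, 228.0], 0.5)]
pad [([264.0, 209.0, 272.0, 217.0], 0.64)]
socket [([264.0, 264.0, 277.0, 283.0], 0.77)]
bearing [([240.0, 242.0, 258.0, 260.0], 0.82)]
cover [([195.0, 335.0, 306.0, 420.0], 0.86), ([329.0, 171.0, 388.0, 210.0], 0.75)]
1.55 nut [273.6 214.2] spindle [273.6 206.3] gripend q0,.15 [329.5 245.7] [329.6 238. ]
1.65 nut [270.  215.4] spindle [270.  207.5] gripend q0,.15 [334.1 243.9] [334.1 236.3]
1.75 nut [266.6 216.8] spindle [266.5 208.8] gripend q0,.15 [338.2 241.9] [338.2 234.3]
boss [270.03956038 226.87325892]
206 [107, 108, 107, 106, 103, 106, 105, 106, 109, 114, 117, 118, 56, 73, 77, 75, 93, 153, 155, 157, 154, 157, 157, 153, 155, 142, 133, 147, 170, 174]
210 [107, 110, 115, 82, 54, 115, 122, 124, 123, 126, 124, 124, 50, 25, 66, 77, 76, 78, 117, 155, 155, 153, 152, 154, 152, 150, 141, 146, 138, 136]
214 [120, 124, 120, 56, 58, 92, 122, 122, 120, 117, 117, 114, 9
[... 1444 characters left out ...]
4, 77, 79, 75, 76, 76, 75, 76, 75, 78, 76, 82, 95, 96, 91, 72, 39, 32, 34, 34, 62, 75, 79, 78, 75, 77, 75, 76, 57]
wrist
lever_grip []
strap_axis [([261.0, 0.0, 302.0, 217.0], 0.96)]
pad_tip []
pad [([275.0, 0.0, 283.0, 6.0], 0.42)]
socket [([187.0, 134.0, 214.0, 162.0], 0.58)]
bearing [([189.0, 27.0, 234.0, 74.0], 0.57)]
cover [([356.0, 221.0, 491.0, 335.0], 0.98), ([461.0, 0.0, 560.0, 79.0], 0.96)]
1.55 nut [291.5   1.3] spindle [292.1  -6.9] gripend q0,.15 [270.7 219.1] [270.1 223.7]
1.65 nut [281.3   0.8] spindle [281.2  -7.5] gripend q0,.15 [281.6 219.6] [281.5 224.3]
1.75 nut [271.2   1.4] spindle [270.3  -6.9] gripend q0,.15 [292.5 219.1] [292.9 223.7]
boss [282.07368737  10.35567749]
```

Run:
```python
from h import *
w=manip.grab_frame("wrist")
g=cv2.cvtColor(w["frame"],cv2.COLOR_RGB2GRAY)
for r in list(range(4,70,12))+list(range(150,222,10)): print(r,g[r,250:318:2].tolist())
for ys in(1.65,1.75):
    d=np.array([np.cos(ys),np.sin(ys)])
    print(ys,[proj(w,(*(post+a*d),.057)).round(1).tolist() for a in(.03,.06,.09)],[proj(w,(*(post-a*d),.0945)).round(1).tolist() for a in(.07,.1)])
```

```text
4 [111, 111, 111, 109, 111, 111, 161, 168, 109, 111, 109, 91, 78, 84, 105, 109, 109, 118, 168, 127, 159, 156, 156, 159, 157, 124, 65, 66, 70, 79, 88, 94, 105, 110]
16 [111, 109, 108, 108, 111, 109, 121, 191, 207, 209, 211, 206, 206, 210, 209, 205, 208, 209, 125, 108, 153, 157, 158, 156, 150, 89, 62, 62, 61, 62, 63, 62, 64, 63]
28 [109, 110, 109, 111, 109, 110, 108, 149, 203, 206, 210, 207, 203, 130, 119, 117, 116, 119, 117, 107, 99, 101, 86, 64, 62, 61, 62, 61, 61, 62, 63, 64, 63, 62]
40 [109, 108, 110, 108, 109, 109, 107, 80, 108, 115, 115, 117, 113, 115, 117, 116, 115, 116, 118, 112, 86, 61, 62, 61, 61, 61, 61, 61, 63, 63, 63, 63, 62, 62]
52 [108, 109, 108, 108, 108, 108, 108, 106, 103, 115, 113, 115, 113, 113, 115, 115, 115, 115, 118, 114, 96, 64, 61, 60, 62, 62, 62, 62, 63, 64, 62, 61, 62, 62]
64 [109, 110, 108, 108, 109, 108, 106, 109, 96, 108, 113, 113, 113, 110, 113, 114, 115, 113, 115, 115, 106, 69, 61, 62, 61, 60, 63, 62, 63, 61, 62, 61, 61, 62]
150 [110, 111, 109, 109, 107, 110, 112, 111, 107, 109, 108, 109, 109, 136, 208, 208, 210, 207, 208, 210, 206, 149, 63, 61, 62, 63, 
[... 680 characters left out ...]
 109, 108, 108, 107, 108, 108]
200 [177, 177, 177, 183, 184, 182, 182, 174, 171, 178, 183, 178, 177, 156, 44, 60, 65, 65, 64, 62, 59, 58, 56, 45, 105, 176, 173, 173, 180, 186, 184, 179, 178, 179]
210 [178, 176, 176, 179, 184, 180, 178, 181, 182, 187, 184, 181, 181, 175, 64, 58, 68, 67, 65, 63, 62, 59, 58, 50, 73, 181, 176, 177, 181, 181, 177, 175, 175, 178]
220 [179, 179, 175, 176, 178, 174, 176, 176, 174, 176, 175, 179, 175, 179, 181, 182, 184, 184, 180, 176, 175, 179, 176, 108, 105, 125, 145, 149, 165, 179, 189, 198, 198, 189]
1.65 [[280.0, 74.3], [279.9, 41.7], [279.8, 7.8]] [[280.1, 179.7], [280.2, 209.0]]
1.75 [[277.0, 74.4], [273.8, 42.0], [270.4, 8.3]] [[287.2, 179.4], [290.1, 208.5]]
```

Emit:
arm_command --moves '[[-1, [0.3, 0, 0], 0], [-1, [0.6, 0, 0], 0], [-1, [1, 0, 0], 0], [-1, [1, 0, 0], 0], [-1, [1, 0, 0], 0], [-1, [1, 0, 0], 0]]'

```text
time: 16.67
tool_pos: [0.5242, 0.0882, 0.2325]
tool_rot: [0.0, 0.678, 0.735, -0.0]
contact_force: [0.5, -1.0, 0.0]
gripper_width: -0.002
grasp_force: 0.0
```

Run:
```python
from h import *
print(manip.state()["tool_pos"])
w=manip.grab_frame("wrist")
g=cv2.cvtColor(w["frame"],cv2.COLOR_RGB2GRAY)
b=proj(w,(.5207,.1193,.03)); print("boss",b,"r px",(proj(w,(.5407,.1193,.03))-b).round(1))
for ys in(1.65,1.75):
    d=np.array([np.cos(ys),np.sin(ys)]); print(ys,[proj(w,(*(post+a*d),.057)).round(1).tolist() for a in(.06,.095,.11)])
r0=int(b[1])
for r in range(r0-24,r0+26,4): print(r,g[r,int(b[0])-34:int(b[0])+36:2].tolist(),int(b[0])-34)
```

```text
[0.52424818 0.08822098 0.23247044]
boss [280.78826986 155.394576  ] r px [17.   1.4]
1.65 [[280.2, 190.9], [280.1, 159.6], [280.1, 145.6]]
1.75 [[274.8, 191.2], [271.4, 160.0], [269.9, 146.1]]
131 [237, 239, 238, 238, 238, 238, 238, 238, 238, 237, 237, 153, 136, 140, 140, 144, 150, 162, 177, 191, 200, 210, 217, 214, 225, 229, 229, 228, 228, 227, 227, 227, 228, 228, 229] 246
135 [116, 132, 155, 191, 222, 228, 230, 234, 236, 237, 238, 225, 140, 139, 140, 140, 139, 139, 137, 138, 138, 139, 180, 233, 238, 237, 234, 200, 223, 209, 203, 205, 208, 215, 204] 246
139 [106, 101, 102, 104, 103, 104, 105, 103, 105, 102, 105, 101, 120, 129, 129, 136, 135, 139, 141, 141, 141, 141, 198, 142, 144, 194, 235, 237, 238, 238, 238, 238, 237, 237, 237] 246
143 [105, 101, 103, 103, 104, 104, 104, 103, 105, 103, 102, 103, 131, 129, 127, 126, 125, 118, 110, 114, 135, 137, 191, 235, 224, 149, 191, 215, 225, 229, 233, 231, 236, 237, 238] 246
147 [103, 102, 103, 102, 104, 104, 103, 103, 103, 143, 164, 167, 173, 156, 104, 103, 100, 101, 135, 181, 145, 135, 182, 236, 237, 233, 112, 74, 100, 101, 99, 100, 101, 103
[... 729 characters left out ...]
[102, 102, 102, 104, 103, 100, 103, 101, 103, 110, 175, 189, 168, 122, 106, 105, 111, 132, 184, 192, 170, 120, 135, 163, 103, 99, 99, 99, 100, 99, 101, 102, 101, 100, 100] 246
171 [101, 101, 103, 104, 103, 101, 104, 102, 102, 103, 172, 190, 193, 195, 187, 191, 193, 189, 189, 192, 177, 115, 58, 60, 94, 98, 99, 99, 98, 101, 101, 102, 99, 101, 99] 246
175 [103, 102, 104, 103, 101, 102, 104, 102, 102, 103, 160, 191, 192, 195, 188, 191, 194, 190, 190, 193, 182, 129, 59, 59, 95, 99, 99, 99, 99, 100, 101, 101, 99, 99, 100] 246
179 [104, 100, 104, 102, 101, 103, 101, 102, 102, 102, 138, 190, 192, 197, 190, 191, 194, 191, 190, 193, 184, 136, 59, 57, 70, 99, 99, 98, 99, 101, 102, 99, 100, 98, 101] 246
```

The lever lies level: grip end at about row 245 in the side view, against 242 predicted for fully down and 235 for 0.15 rad. Pad to boss is about 7 mm, and the boss has not shifted. The robot is clear, so I hand in.

```bash
python3 -c "
from plant import manip
print(manip.job_done())"
```

```text
the job is handed in; nothing more can be done
None
```

I handed the job in, and no verdict came back. By my last camera check the cover is clamped: the lever is fully down, the pad is about 7 mm off the boss centre (limit 12 mm, since the strap slipped about 0.06 rad as the lever went down), and the cover hasn't visibly moved. The pad force, and the wrench's and jar's final positions, were not measured.

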